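# Gauge two busbar blanks against a flip stop

## Task

Swing the flip stop on the fence fully down, then push the long copper bar home into the corner, flat along the fence and with its end against the stop, and after it the short copper bar, flat along the side of the long one and with its end against the stop as well. Then swing the stop back up, clear of the bar ends, without shifting the bars, so that they lie flush and ready for welding; leave the other things on the bench alone.

Things in the scene. Friction and masses are not known exactly. Their poses are not given: they have to be found in the camera images.
- fence: Aluminium rail fixed to the bench, 240 x 25 x 40 mm high. Origin: corner on the bench top, where the rail's front face (x = 0) meets the lowered stop's gauging face (y = 0). +y runs along the rail away from the stop, -x off its front face towards the robot. It spans y -40 to 200 mm, x 0 to 25; the hinge carriage on it y -28 to 16, up to 61 mm high. Turned 0.2 to 0.55 rad. Bars lie at y > 0, x < 0.
- flip_stop (a joint): Steel flip stop on the fence, rad: 0 = fully down, its blade across the front of the fence; 1.57 = upright; 1.75 = end of travel, leaning back. Starts up. Stiff hinge: it stays where it is left, 1 to 3 N at the handle moves it. Lowered, the 12 mm thick blade fills y -12 to 0, x -4 to -69 mm of the fence frame, 4 to 59 mm above the bench.
- stop_grip (a point): Middle of the stop's black rod handle (14 mm thick, 45 mm long), on the blade's free end and in line with it: along the fence's -x when down, upward when up. Down: x -98, y -6 mm in the fence frame, 30 mm above the bench. Upright: x -9, 167 mm high. Moves in a plane square to the rail, so fingers closing along the rail can hold it all the way while it turns between them.
- stop_hinge (a point): Centre of the stop's hinge pin, parallel to the rail: x +15, y -6 mm in the fence frame, 54 mm above the bench. Raising carries the handle up from the robot's side and back over the rail.
- long_bar_centre (a point): Centre of the long copper bar, loose, 30 x 150 x 15 mm (150 along its own y), 0.6 kg, flat on the bench, nearest to the fence, 15 to 45 mm off it and roughly parallel. Slides under 3 to 7 N. In place: 15 mm in front of the fence face, 75 mm from the stop face.
- short_bar_centre (a point): Centre of the short copper bar, loose, 30 x 90 x 15 mm (90 along its own y), 0.36 kg, flat on the bench on the robot's side of the long bar, some 35 mm or more from it, roughly parallel. In place: 45 mm in front of the fence face (30 mm from the long bar's centre line), 45 mm from the stop face.
- caliper: Bystander: digital caliper, 210 mm long, lying flat (17 mm high) at the front of the bench, left of the work. Origin at the centre of its underside.
- spanner: Bystander: spanner, 151 mm long, lying flat behind the caliper, left of the work. Origin at the centre of its underside.
- tape_roll: Bystander: roll of brown tape, 86 mm wide and 20 mm high, lying at the left front of the bench. Origin at the centre of its underside.
Mind the look-alikes: they are no part of the job. What is shaped like the part that bears short_bar_centre but yellow is not meant.

How it is judged:
By the outcome, as a careful person would: the job done as asked, in the order asked, and still so for the second after the job is handed in, with the robot touching nothing.
It also fails if it takes over 72 s, if anything falls off the work surface, if the arm or the gripper's body presses on something with over 40 N, if the wrist force passes 120 N, or if a joint passes its speed limit or range.

## Robot

A 7-joint arm with a two-finger parallel gripper is mounted at the origin on a cart in front of the work surface, level with it; the furniture and walls round the work are solid. World frame = base frame: x ahead of the robot, y to its left, z up, the work surface at z = 0. Lengths are in m, angles in rad, forces in N, time in s.
With the tool pointing down it reaches from about 0.4 to 0.875 m from the base axis. Payload 19.3 kg.
Tool frame: the origin (TCP) lies at the very end of the fingers, on their centre line; the grasp point (between the pads) lies 19 mm behind it; z points along the fingers, y is the line along which they close (so a half turn about z gives the same grasp; the last joint's range is limited). The gripper opens to 85 mm and grips with 20 to 120 N. Pads are 22 mm wide; open, the fingers measure 114 mm over their backs; the gripper's body (76 mm by 85 mm) begins 54 mm behind the grasp point. The pads swing forward as they close: fully open they stand 13 mm farther back than shut.
Start: joints at [1.231, 0.521, -0.036, 1.599, 0.021, 1.021, -0.113], TCP at [0.167, -0.602, 0.231] pointing down, gripper open.
Joint ranges: [-2.91, 2.91], [-0.3, 2.13], [-1.5, 1.42], [0.17, 2.43], [-1.26, 4.41], [0.16, 1.93], [-2.52, 2.52]. Speed limits (rad/s): [1.89, 1.89, 2.39, 2.39, 3.01, 3.01, 3.01].

## Interface

Orientations are given as a rotation vector (axis times angle).
In Python, from rig import ctrl gives the robot as it stands. The module is installed in compiled form; this text tells all that it offers.
- The arm moves only by the tool play_rows, never from a script. Its arguments are lists of equal length, an entry for each row: "linear": the shift along the tool's x, y, z in mm, a list of three; "rot": the turn, a rotation vector about the tool's x, y, z in rad, a list of three. In form: {"linear": [[tx, ty, tz], ...], "rot": [[ax, ay, az], ...]}. A call has 1 to 20 rows; each row shifts and turns the commanded pose from where the row before left it, along the tool's axes as they then stand; what a row does not reach is not made up. A row lasts 1/8 s, in which the tool goes at most 62.5 mm and 10.7 degrees, less where a joint would pass 70% of its speed; a pose out of reach is approached as far as the arm can. A call is refused whole if a number of a shift passes 62.5 or a number of a turn 0.188, either way. A call with a gripper value outside its range is refused whole. "hand" is the finger opening in mm, from 0 to 85.4, set as the call begins (left out, the last holds). The fingers move at their own pace and stop on an object; "squeeze" is the grip in N (left out, the last holds). Time passes only in rows, so rows that do not move let the fingers close. It gives the time, the measured TCP pose, the force, the opening and the grip force at its end, in the units of the state.
- ctrl.state(): the state, without advancing time (a new reading comes with each control period).
- ctrl.get_image(name): name is "scene" or "top" or "wrist"; returns (picture, depth): 420x560x3 uint8, red, green, blue; 420x560 float32, m along the optical axis (not along the pixel's ray), 0 where there is no reading.
- ctrl.camera_params(name): a dict with "mtx" (3x3 intrinsics, pixels), "D" ([k1, k2, p1, p2, k3] as OpenCV has them; the pictures are not rectified), "R" (3x3) and "t" (3): a world point X has camera coordinates R X + t. Camera axes: x right, y down, z forward; pixel columns grow to the right and rows downward; lengths in m; the calibration is good to about 2 mm. A picture is of the moment at which its call begins: read the wrist's pose just before it. camera_params takes no time and is no camera call; for the wrist camera it gives the pose at the moment of the call.
- ctrl.close_job(): hands the job in; it is judged then, once.
The state is a dict: "t": time; "joint_positions": joint angles; "joint_vel": joint speeds; "tau": joint torques, N m; "tool_pos": TCP position; "tool_rot": TCP orientation; "contact_force": force on the tool from outside, world axes, zero at the start; "torque": the same for the moment, N m; "finger_gap": opening from 0.0 (shut) to 1.0 (fully open); "grip_force": force on a finger pad.
Only numpy, scipy, OpenCV 4.12 (cv2) and the standard library are available. Lean on these libraries where they do the work, as an engineer would, in place of code of your own. Each camera call takes 0.05 s, during which the arm holds its last target. There are 200 camera calls.

## Working session

There is one attempt and no reset: what is moved stays moved. The work goes in short steps, Python scripts to look and compute and a tool call to move; the robot and the scene stay as the last step left them, time stands still between calls to the robot, and variables do not carry over. Pictures are saved under pics/ and viewed, at most 10 in all, crops included, and the job is handed in when it is done.

Besides the shell and the picture viewer there is one more tool, called after "Call:" in YAML: its name, and indented under it one key for each argument. play_rows: Moves the arm, as the interface text tells. Its arguments: {"type":"object","properties":{"linear":{"type":"array","items":{"type":"array","items":{"type":"number"}}},"rot":{"type":"array","items":{"type":"array","items":{"type":"number"}}},"hand":{"type":"number"},"squeeze":{"type":"number"}},"required":["linear","rot"]}

```bash
mkdir -p pics; cat > h.py <<'E'
import numpy as np, cv2, sys
from rig import ctrl
from scipy.spatial.transform import Rotation as Ro
def ray(name,uv,z,P=None):
    P=P or ctrl.camera_params(name)
    K,D,R,t=[np.array(P[k],float) for k in("mtx","D","R","t")]
    n=cv2.undistortPoints(np.array(uv,float).reshape(-1,1,2),K,D).reshape(-1,2)
    d=np.c_[n,np.ones(len(n))]@R; c=-R.T@t
    return c+d*((np.array(z)-c[2])/d[:,2])[:,None]
def proj(P,X):
    return cv2.projectPoints(np.array(X,float).reshape(-1,1,3),cv2.Rodrigues(np.array(P["R"],float))[0],np.array(P["t"],float),np.array(P["mtx"],float),np.array(P["D"],float))[0].reshape(-1,2)
def snap(name,f):
    P=ctrl.camera_params(name); im,d=ctrl.get_image(name)
    cv2.imwrite("pics/"+f+".png",im[:,:,::-1]); np.savez("pics/"+f+".npz",im=im,d=d,**{k:np.array(P[k]) for k in("mtx","D","R","t")})
    return P,im,d
E
python3 - <<'E'
from h import *
for n in("scene","top"):
    P,im,d=snap(n,n+"0"); print(n,-np.array(P["R"]).T@np.array(P["t"]))
s=ctrl.state();print(s)
a=cv2.imread("pics/top0.png")
E
```

```text
scene [-0.48071976 -0.68669412  0.78848414]
top [0.40998082 0.01321793 1.22172759]
{'t': 0.1, 'joint_positions': array([ 1.23080689,  0.52192602, -0.03627436,  1.59994277,  0.02120626,
        1.02111655, -0.11280987]), 'joint_vel': array([ 9.51764809e-05, -2.12047412e-03, -1.12339827e-03, -2.38102562e-03,
        3.17717796e-04, -6.68667228e-04, -8.78539078e-04]), 'tau': array([ 6.48585730e-03, -9.28494716e+01,  1.98554769e+00, -3.70534766e+01,
        1.81955541e-02,  5.36256703e-03,  3.90506068e-05]), 'tool_pos': array([ 0.16643544, -0.60211929,  0.23080453]), 'tool_rot': array([-3.11209536e+00, -4.22269218e-01,  3.71625045e-04]), 'contact_force': array([-0.49007884,  1.02891718,  0.54516094]), 'torque': array([ 0.00783972, -0.04249493,  0.05075648]), 'grip_force': 0.0, 'finger_gap': 0.9984730075870258}
```

View pics/top0.png

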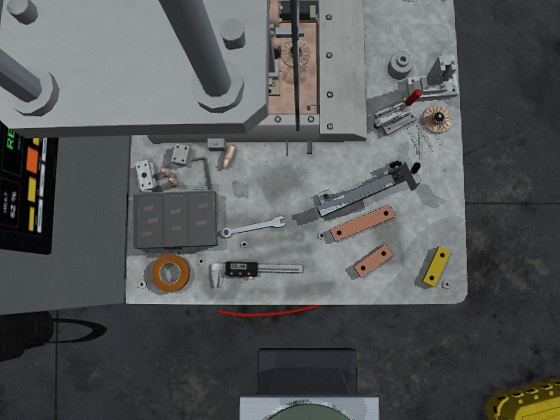

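View pics/scene0.png

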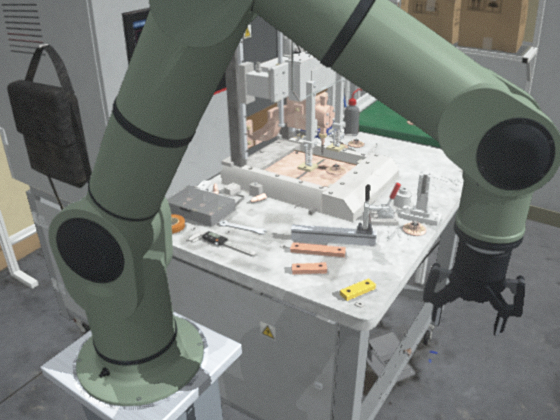

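The top view shows the fence from (315,212) to (405,175), with the upright stop at (405,172). The long copper bar is at (362,223) and the short copper bar at (373,261). There are two candidates for the short bar: the copper piece at (373,261) and the yellow piece at (436,266). The copper one is meant, because the task excludes the yellow one.

```bash
cat >> h.py <<'E'
def bars(im,P,name,box=None,amin=150):
    hsv=cv2.cvtColor(im,cv2.COLOR_RGB2HSV)
    m=cv2.inRange(hsv,(3,70,90),(16,255,255))
    if box is not None:
        b=np.zeros_like(m); b[box[1]:box[3],box[0]:box[2]]=1; m*=b
    m=cv2.morphologyEx(m,cv2.MORPH_CLOSE,np.ones((5,5)))
    out=[]
    for c in cv2.findContours(m,cv2.RETR_EXTERNAL,cv2.CHAIN_APPROX_NONE)[0]:
        if cv2.contourArea(c)<amin: continue
        w=ray(name,c.reshape(-1,2),0.015,P)[:,:2]
        (cx,cy),sz,an=cv2.minAreaRect((w*1000).astype(np.float32))
        bx=cv2.boxPoints(((cx,cy),sz,an)); e=[bx[1]-bx[0],bx[2]-bx[1]]; l=max(e,key=np.linalg.norm)
        if l[1]<0:l=-l
        out.append((np.array([cx,cy]),sorted(sz),np.arctan2(-l[0],l[1]),c.reshape(-1,2).mean(0)))
    return out
E
python3 - <<'E'
from h import *
z=np.load("pics/top0.npz");P={k:z[k] for k in("mtx","D","R","t")};im=z["im"];d=z["d"]
for b in bars(im,P,"top",(300,190,460,290)): print(b)
v,u=np.mgrid[0:420,0:560]
n=cv2.undistortPoints(np.stack([u,v],-1).reshape(-1,1,2).astype(float),P["mtx"],P["D"]).reshape(-1,2)
X=(np.c_[n,np.ones(len(n))]*d.reshape(-1,1)-P["t"])@P["R"]
sel=(u.ravel()>300)&(u.ravel()<430)&(v.ravel()>150)&(v.ravel()<222)
Y=X[sel]
f=Y[(Y[:,2]>.034)&(Y[:,2]<.046)]
r=cv2.minAreaRect((f[:,:2]*1000).astype(np.float32));print(len(f),r,cv2.boxPoints(r))
s=Y[(Y[:,2]>.1)&(Y[:,2]<.25)];print("stop",len(s),s.mean(0),s.min(0),s.max(0))
c=cv2.resize(im[150:300,300:470],None,fx=4.6,fy=4,interpolation=cv2.INTER_CUBIC);cv2.imwrite("pics/c1.png",cv2.resize(im[150:300,300:470,::-1],None,fx=4,fy=4,interpolation=cv2.INTER_CUBIC))
E
```

```text
(array([ 461.21801758, -147.08763123]), [29.435619354248047, 89.18119812011719], np.float32(0.61214626), array([372.7654321 , 260.45679012]))
(array([ 548.24371338, -123.29840088]), [29.678701400756836, 149.3530731201172], np.float32(0.39927903), array([362.20863309, 222.5971223 ]))
989 ((617.2631225585938, -120.71373748779297), (48.456844329833984, 216.67820739746094), 29.840099334716797) [[ 542.3395    -38.794117]
 [ 650.1544   -226.74457 ]
 [ 692.18677  -202.63336 ]
 [ 584.3718    -14.682907]]
stop 333 [ 0.63979114 -0.21451506  0.14003008] [ 0.61445707 -0.2326959   0.10043401] [ 0.66912192 -0.20045207  0.193847  ]
```

View pics/c1.png

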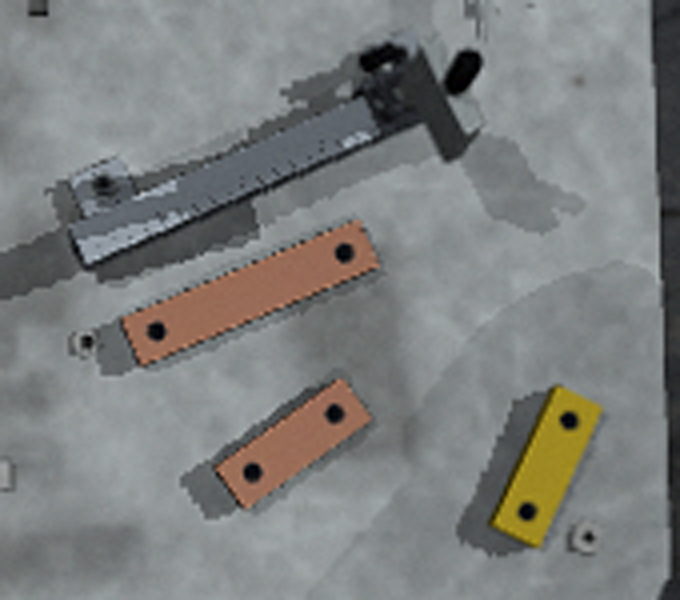

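```bash
cat >> h.py <<'E'
def Rt(yaw): # tool down, tool y along fence +y dir for yaw (x = fence -x ... )
    y=np.array([-np.sin(yaw),np.cos(yaw),0]); z=np.array([0,0,-1.]); return np.c_[np.cross(y,z),y,z]
def go(p,R=None):
    s=ctrl.state(); R0=Ro.from_rotvec(s["tool_rot"]).as_matrix()
    l=R0.T@(np.array(p)-s["tool_pos"])*1000
    r=None if R is None else Ro.from_matrix(R0.T@R).as_rotvec()
    return l.round(1),r
E
python3 - <<'E'
from h import *
s=ctrl.state();R0=Ro.from_rotvec(s["tool_rot"]).as_matrix();print(R0.round(3))
P=ctrl.camera_params("wrist");c=-P["R"].T@P["t"];print("cam in tool",R0.T@(c-s["tool_pos"]),(R0.T@P["R"].T).round(2))
for y in(.39,.39+np.pi):print(Rt(y).round(2),go([.5,-.17,.4],Rt(y)))
E
```

```text
[[ 0.964  0.266 -0.   ]
 [ 0.266 -0.964  0.001]
 [-0.    -0.001 -1.   ]]
cam in tool [ 0.07397146 -0.00035568 -0.14216263] [[ 0.   -0.96 -0.29]
 [ 1.    0.   -0.  ]
 [ 0.   -0.29  0.96]]
[[-0.92 -0.38  0.  ]
 [-0.38  0.92  0.  ]
 [-0.    0.   -1.  ]] (array([ 436.6, -327.8, -168.9]), array([6.40395288e-05, 1.52415707e-03, 3.02131797e+00]))
[[ 0.92  0.38  0.  ]
 [ 0.38 -0.92  0.  ]
 [ 0.    0.   -1.  ]] (array([ 436.6, -327.8, -168.9]), array([-1.00771858e-03,  4.23406647e-05, -1.20274301e-01]))
```

Call:
play_rows:
  linear:
    - [0,0,-40]
    - [0,0,-40]
    - [0,0,-40]
    - [0,0,-40]
    - [31,-23,0]
    - [31,-23,0]
    - [31,-23,0]
    - [31,-23,0]
    - [31,-23,0]
    - [31,-23,0]
    - [31,-23,0]
    - [31,-23,0]
    - [31,-23,0]
    - [31,-23,0]
    - [31,-23,0]
    - [31,-23,0]
    - [31,-23,0]
    - [31,-23,0]
    - [0,0,0]
    - [0,0,0]
  rot:
    - [0,0,0]
    - [0,0,0]
    - [0,0,0]
    - [0,0,0]
    - [0,0,0]
    - [0,0,0]
    - [0,0,0]
    - [0,0,0]
    - [0,0,0]
    - [0,0,0]
    - [0,0,0]
    - [0,0,0]
    - [0,0,0]
    - [0,0,0]
    - [0,0,0]
    - [0,0,0]
    - [0,0,0]
    - [0,0,0]
    - [0,0,-0.12]
    - [0,0,0]

```text
t: 2.6
tool_pos: [0.499, -0.1763, 0.391]
tool_rot: [-3.082, -0.608, 0.001]
contact_force: [-0.9, -0.6, 0.2]
finger_gap: 0.997
grip_force: 0.0
```

```bash
python3 - <<'E'
from h import *
s=ctrl.state();print(s["tool_pos"],s["contact_force"])
P,im,d=snap("wrist","w1")
for b in bars(im,P,"wrist"): print(b)
E
```

```text
[ 0.49897491 -0.1762701   0.39096175] [-0.89715794 -0.59129922  0.20576792]
(array([ 461.49453735, -146.81492615]), [30.716766357421875, 89.64375305175781], np.float32(0.612462), array([256.43939394, 173.02272727]))
(array([ 547.47357178, -123.69467926]), [28.02375602722168, 148.83416748046875], np.float32(0.38975018), array([262.22790698, 118.95813953]))
(array([441.01495361, 273.81689453]), [16.0618839263916, 62.973106384277344], np.float32(-1.4267143), array([ 3.34939759, 84.74698795]))
```

View pics/w1.png

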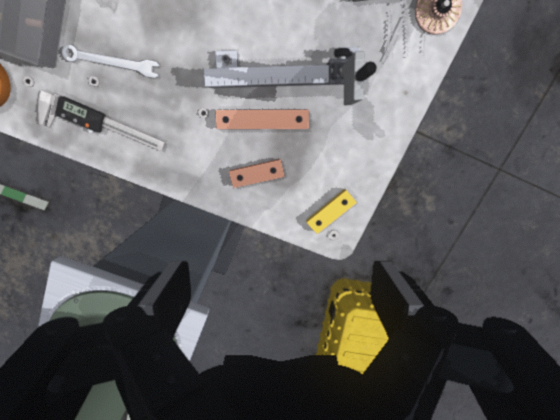

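The wrist view shows the fence from (205,75) to (355,68), the stop at (350,78) with its handle at (366,71), the long bar at (262,119) and the short bar at (256,173). Both bars agree with the top view to within about 1 mm. Next I need the fence edges.

```bash
python3 - <<'E'
from h import *
z=np.load("pics/w1.npz");im=z["im"]
cv2.imwrite("pics/c2.png",cv2.resize(im[40:115,200:390,::-1],None,fx=4,fy=4,interpolation=cv2.INTER_CUBIC))
P={k:z[k] for k in("mtx","D","R","t")};d=z["d"]
v,u=np.mgrid[0:420,0:560]
n=cv2.undistortPoints(np.stack([u,v],-1).reshape(-1,1,2).astype(float),P["mtx"],P["D"]).reshape(-1,2)
X=((np.c_[n,np.ones(len(n))]*d.reshape(-1,1)-P["t"])@P["R"]).reshape(420,560,3)
for c in range(212,330,12):
    print(c,[(r,int(1000*X[r,c,2])) for r in range(60,96,2)])
for r in(50,60,66,70,74,80,90,100): print(r,[(c,int(1000*X[r,c,2])) for c in range(330,380,4)])
E
```

```text
212 [(60, -1), (62, 0), (64, 0), (66, 0), (68, 37), (70, 38), (72, 40), (74, 39), (76, 38), (78, 39), (80, 39), (82, 39), (84, 40), (86, 32), (88, 0), (90, 0), (92, -1), (94, 0)]
224 [(60, 19), (62, 17), (64, 9), (66, 9), (68, 39), (70, 40), (72, 39), (74, 39), (76, 40), (78, 41), (80, 38), (82, 39), (84, 40), (86, 31), (88, 0), (90, -2), (92, 0), (94, 0)]
236 [(60, 11), (62, 8), (64, 8), (66, 9), (68, 38), (70, 39), (72, 40), (74, 40), (76, 41), (78, 40), (80, 38), (82, 38), (84, 39), (86, 18), (88, -2), (90, -1), (92, -1), (94, 0)]
248 [(60, 0), (62, -2), (64, -1), (66, 0), (68, 39), (70, 37), (72, 40), (74, 40), (76, 39), (78, 40), (80, 39), (82, 38), (84, 38), (86, 13), (88, -1), (90, -1), (92, 0), (94, 0)]
260 [(60, -2), (62, -2), (64, 0), (66, 37), (68, 39), (70, 39), (72, 41), (74, 37), (76, 38), (78, 38), (80, 39), (82, 39), (84, 39), (86, 9), (88, -1), (90, 0), (92, -1), (94, 0)]
272 [(60, -1), (62, 0), (64, 0), (66, 39), (68, 39), (70, 39), (72, 38), (74, 39), (76, 40), (78, 39), (80, 40), (82, 38), (84, 34), (86, -1), (88, -1), (90, 0), (92, -1), (94, 0)]
284 [(60, -2), (6
[... 1194 characters left out ...]
(346, 95), (350, 120), (354, 139), (358, 161), (362, 183), (366, 191), (370, 190), (374, 189), (378, 0)]
74 [(330, 43), (334, 59), (338, 60), (342, 59), (346, 89), (350, 120), (354, 138), (358, 163), (362, 176), (366, 184), (370, 187), (374, 0), (378, 0)]
80 [(330, 45), (334, 43), (338, 44), (342, 43), (346, 91), (350, 116), (354, 139), (358, 150), (362, 153), (366, 0), (370, -3), (374, -1), (378, -2)]
90 [(330, -1), (334, 0), (338, 0), (342, -2), (346, 92), (350, 117), (354, 139), (358, 139), (362, 139), (366, -2), (370, 0), (374, 0), (378, -1)]
100 [(330, 0), (334, -1), (338, -3), (342, -2), (346, 95), (350, 120), (354, 134), (358, 132), (362, 0), (366, -2), (370, -2), (374, -1), (378, 0)]
```

View pics/c2.png

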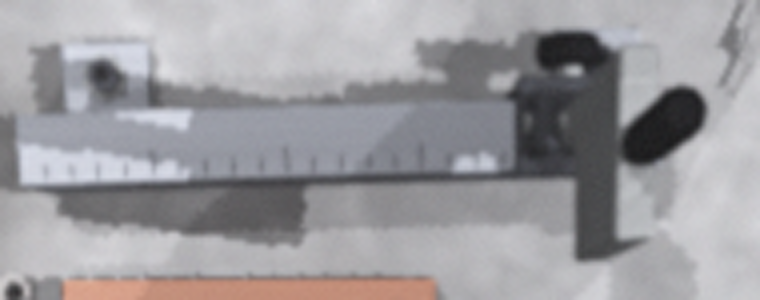

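```bash
python3 - <<'E'
from h import *
z=np.load("pics/w1.npz");im=z["im"];P={k:z[k] for k in("mtx","D","R","t")};d=z["d"]
v,u=np.mgrid[0:420,0:560]
n=cv2.undistortPoints(np.stack([u,v],-1).reshape(-1,1,2).astype(float),P["mtx"],P["D"]).reshape(-1,2)
X=((np.c_[n,np.ones(len(n))]*d.reshape(-1,1)-P["t"])@P["R"]).reshape(420,560,3)
F=[];B=[]
for c in range(208,324):
    r=np.nonzero((X[60:95,c,2]>.03))[0]+60
    F.append((c,r.max()+.5));B.append((c,r.min()-.5))
f=ray("w",F,.04,P);b=ray("w",B,.04,P)
vx,vy,x0,y0=cv2.fitLine(f[:,:2].astype(np.float32),cv2.DIST_HUBER,0,.001,.001).ravel()
if vy<0: vx,vy=-vx,-vy
th=np.arctan2(-vx,vy)
vb=cv2.fitLine(b[:,:2].astype(np.float32),cv2.DIST_HUBER,0,.001,.001).ravel()
print("yaw",th,"rear",np.arctan2(-vb[0]*np.sign(vb[1]),abs(vb[1])))
ex=np.array([np.cos(th),np.sin(th)]);ey=np.array([-np.sin(th),np.cos(th)])
print("front off",f[:,:2].mean(0)@ex,"rear",b[:,:2].mean(0)@ex)
L=[(np.nonzero(X[r,190:230,2]>.03)[0].min()+189.5,r) for r in range(70,85)]
l=ray("w",L,.04,P)[:,:2]@ey;print("left end",np.median(l))
Y=X[40:110,320:390].reshape(-1,3);h=Y[(Y[:,2]>.183)];print("handle top",(h.min(0)+h.max(0))/2,h[:,:2].mean(0)@ex,h[:,:2].mean(0)@ey)
g=Y[(Y[:,2]>.130)&(Y[:,2]<.143)];print("blade top x",(g[:,:2]@ex).min(),(g[:,:2]@ex).max(),"y",np.percentile(g[:,:2]@ey,[2,98]))
E
```

```text
yaw 0.41782945 rear 0.41783163
front off 0.49947667525914896 rear 0.526065477733397
left end -0.2531563534077114
handle top [ 0.60869755 -0.18494786  0.35825078] 0.4953572069882516 -0.4460203446000951
blade top x 0.4714554581184312 0.5263300720549771 y [-0.46342236 -0.45227905]
```

```bash
cat >> h.py <<'E'
TH=.418; O=np.array([.6408,-.2110])
ex=np.array([np.cos(TH),np.sin(TH)]);ey=np.array([-np.sin(TH),np.cos(TH)])
def W(x,y,z): return np.r_[O+x*ex/1000+y*ey/1000,z/1000]
def Fr(p): p=np.array(p)[...,:2]-O; return np.stack([p@ex,p@ey],-1)*1000
def fr_state():
    s=ctrl.state(); return np.r_[Fr(s["tool_pos"]),s["tool_pos"][2]*1000].round(1),s
E
python3 - <<'E'
from h import *
z=np.load("pics/w1.npz");P={k:z[k] for k in("mtx","D","R","t")};d=z["d"]
v,u=np.mgrid[0:420,0:560]
n=cv2.undistortPoints(np.stack([u,v],-1).reshape(-1,1,2).astype(float),P["mtx"],P["D"]).reshape(-1,2)
X=((np.c_[n,np.ones(len(n))]*d.reshape(-1,1)-P["t"])@P["R"]).reshape(420,560,3)
Y=X[40:110,320:390].reshape(-1,3)
for a,b in((.15,.18),(.18,.2),(.085,.1),(.13,.143),(.057,.063)):
    h=Fr(Y[(Y[:,2]>a)&(Y[:,2]<b)]);print(a,b,len(h),h.min(0),h.max(0),np.median(h,0))
print(fr_state()[0],go(W(-8,-6,250),Rt(TH+np.pi)))
print(fr_state()[1]["joint_positions"])
E
```

```text
0.15 0.18 103 [-7.58714849 -9.28840678] [5.87907071 1.44566255] [-4.02527685 -0.36855855]
0.18 0.2 163 [ -5.42533915 -12.43413046] [6.75665428 1.49650708] [ 0.36684769 -4.11990026]
0.085 0.1 102 [-32.08733506 -10.61183478] [21.89354464  0.9874655 ] [-9.36243339 -0.53721085]
0.13 0.143 444 [-28.60037647 -10.86541943] [26.2756955   0.96791717] [-3.86416807 -3.67037779]
0.057 0.063 119 [ 5.66160536 -2.48166393] [25.57781492 12.93968445] [15.06958356  6.69794626]
[-115.8   89.   391.1] (array([110.8,  91.6, 141. ]), array([-0.0002225 ,  0.00041898, -0.03109851]))
[ 0.50783309  0.24878938 -0.35223195  1.6060978   0.08824424  1.30288251
 -1.04174447]
```

Call:
play_rows:
  linear:
    - [0,0,0]
    - [23,19,0]
    - [23,19,0]
    - [23,19,0]
    - [23,19,0]
    - [23,19,0]
    - [0,0,35]
    - [0,0,35]
    - [0,0,35]
    - [0,0,36]
    - [0,0,0]
  rot:
    - [0,0,-0.031]
    - [0,0,0]
    - [0,0,0]
    - [0,0,0]
    - [0,0,0]
    - [0,0,0]
    - [0,0,0]
    - [0,0,0]
    - [0,0,0]
    - [0,0,0]
    - [0,0,0]
  hand: 85
  squeeze: 20

```text
t: 4.03
tool_pos: [0.6415, -0.2163, 0.2481]
tool_rot: [-3.071, -0.655, 0.006]
contact_force: [-0.7, -0.4, 1.0]
finger_gap: 0.997
grip_force: 0.0
```

```bash
python3 - <<'E'
from h import *
print(fr_state()[0])
P,im,d=snap("wrist","w2")
# predicted handle middle/top and fence origin in this view
print(proj(P,[W(-1,-5.5,168),W(3,-5.5,190),W(0,0,40),W(0,100,40),W(-50,118,15)]))
E
```

```text
[ -1.5  -5.2 248.1]
[[281.54589109 214.54065188]
 [281.59693004 219.16651391]
 [276.66308468 178.4519947 ]
 [189.77062182 178.20730009]
 [184.46344766 212.71409382]]
```

View pics/w2.png

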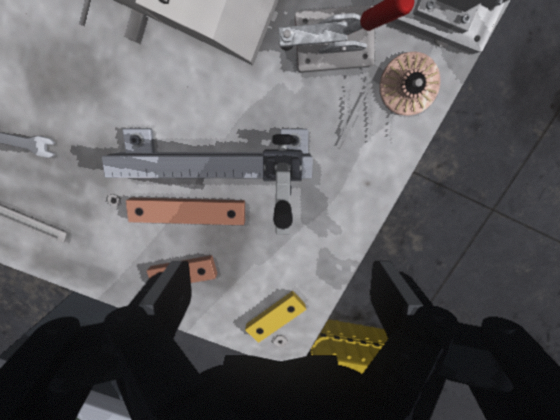

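The handle is at (283,213), where (282,215) was predicted, and the fence front edge is at row 178 as predicted. Now I descend and grip.

Call:
play_rows:
  linear:
    - [0,0,25]
    - [0,0,25]
    - [0,0,25]
    - [0,0,24]
    - [0,0,0]
  rot:
    - [0,0,0]
    - [0,0,0]
    - [0,0,0]
    - [0,0,0]
    - [0,0,0]

```text
t: 4.7
tool_pos: [0.6429, -0.2163, 0.1517]
tool_rot: [-3.072, -0.655, 0.001]
contact_force: [0.1, -0.7, -0.8]
finger_gap: 0.994
grip_force: 0.0
```

Call:
play_rows:
  linear:
    - [0,0,0]
    - [0,0,0]
    - [0,0,0]
    - [0,0,0]
    - [0,0,0]
    - [0,0,0]
  rot:
    - [0,0,0]
    - [0,0,0]
    - [0,0,0]
    - [0,0,0]
    - [0,0,0]
    - [0,0,0]
  hand: 0
  squeeze: 20

```text
t: 5.45
tool_pos: [0.6432, -0.217, 0.1518]
tool_rot: [3.071, 0.655, 0.002]
contact_force: [3.2, -4.6, 2.5]
finger_gap: 0.154
grip_force: 21.2
```

```bash
python3 - <<'E'
from h import *
f,s=fr_state();print(f,s["contact_force"],s["finger_gap"],s["grip_force"])
a=np.linspace(1.64,-.0,17);p=np.c_[15-113*np.cos(a)-24*np.sin(a),54-24*np.cos(a)+113*np.sin(a)]
print(np.c_[a,p].round(1));print(np.diff(p,axis=0).round(0).tolist())
E
```

```text
[ -0.2  -6.5 151.8] [ 3.2392088  -4.62673068  2.54301232] 0.15440096261379382 21.220848808879964
[[ 1.600e+00 -1.100e+00  1.684e+02]
 [ 1.500e+00 -1.270e+01  1.661e+02]
 [ 1.400e+00 -2.410e+01  1.627e+02]
 [ 1.300e+00 -3.500e+01  1.581e+02]
 [ 1.200e+00 -4.540e+01  1.525e+02]
 [ 1.100e+00 -5.510e+01  1.458e+02]
 [ 1.000e+00 -6.420e+01  1.381e+02]
 [ 9.000e-01 -7.240e+01  1.296e+02]
 [ 8.000e-01 -7.960e+01  1.202e+02]
 [ 7.000e-01 -8.590e+01  1.102e+02]
 [ 6.000e-01 -9.110e+01  9.960e+01]
 [ 5.000e-01 -9.530e+01  8.850e+01]
 [ 4.000e-01 -9.820e+01  7.700e+01]
 [ 3.000e-01 -1.000e+02  6.530e+01]
 [ 2.000e-01 -1.005e+02  5.350e+01]
 [ 1.000e-01 -9.990e+01  4.170e+01]
 [-0.000e+00 -9.800e+01  3.000e+01]]
[[-12.0, -2.0], [-11.0, -3.0], [-11.0, -5.0], [-10.0, -6.0], [-10.0, -7.0], [-9.0, -8.0], [-8.0, -9.0], [-7.0, -9.0], [-6.0, -10.0], [-5.0, -11.0], [-4.0, -11.0], [-3.0, -11.0], [-2.0, -12.0], [-1.0, -12.0], [1.0, -12.0], [2.0, -12.0]]
```

Call:
play_rows:
  linear:
    - [-12,0,2]
    - [-11,0,3]
    - [-11,0,5]
    - [-10,0,6]
    - [-10,0,7]
    - [-9,0,8]
    - [-8,0,9]
    - [-7,0,9]
    - [0,0,0]
  rot:
    - [0,0,0]
    - [0,0,0]
    - [0,0,0]
    - [0,0,0]
    - [0,0,0]
    - [0,0,0]
    - [0,0,0]
    - [0,0,0]
    - [0,0,0]

```text
t: 6.58
tool_pos: [0.571, -0.2489, 0.1022]
tool_rot: [3.072, 0.654, -0.001]
contact_force: [-2.7, -5.5, 2.8]
finger_gap: 0.152
grip_force: 21.9
```

```bash
python3 -c "
from h import *
print(fr_state()[0])"
```

```text
[-79.2  -6.3 102.2]
```

Call:
play_rows:
  linear:
    - [-6,0,10]
    - [-5,0,11]
    - [-4,0,11]
    - [-3,0,11]
    - [-2,0,12]
    - [-1,0,12]
    - [1,0,12]
    - [2,0,12]
    - [0,0,2]
    - [0,0,0]
  rot:
    - [0,0,0]
    - [0,0,0]
    - [0,0,0]
    - [0,0,0]
    - [0,0,0]
    - [0,0,0]
    - [0,0,0]
    - [0,0,0]
    - [0,0,0]
    - [0,0,0]

```text
t: 7.82
tool_pos: [0.5555, -0.2558, 0.009]
tool_rot: [3.072, 0.655, 0.0]
contact_force: [1.0, -6.5, -1.6]
finger_gap: 0.156
grip_force: 19.5
```

```bash
python3 -c "
from h import *
print(fr_state()[0])"
```

```text
[-96.2  -6.3   9. ]
```

Call:
play_rows:
  linear:
    - [0,0,2]
    - [0,0,2]
    - [0,0,0]
    - [0,0,0]
  rot:
    - [0,0,0]
    - [0,0,0]
    - [0,0,0]
    - [0,0,0]

```text
t: 8.32
tool_pos: [0.5561, -0.2557, 0.0065]
tool_rot: [3.071, 0.656, 0.002]
contact_force: [-3.9, -2.0, 21.2]
finger_gap: 0.157
grip_force: 21.5
```

Call:
play_rows:
  linear:
    - [0,0,-4]
    - [0,0,0]
    - [0,0,0]
    - [0,0,-20]
    - [0,0,-25]
    - [0,0,-25]
    - [0,0,-22]
    - [2,-31,0]
    - [2,-31,0]
    - [2,-31,0]
    - [0,-31,0]
    - [0,0,0]
  rot:
    - [0,0,0]
    - [0,0,0]
    - [0,0,0]
    - [0,0,0]
    - [0,0,0]
    - [0,0,0]
    - [0,0,0]
    - [0,0,0]
    - [0,0,0]
    - [0,0,0]
    - [0,0,0]
    - [0,0,0]
  hand: 50

```text
t: 9.82
tool_pos: [0.5099, -0.1378, 0.1026]
tool_rot: [-3.071, -0.661, -0.001]
contact_force: [-0.2, -0.9, 0.7]
finger_gap: 0.581
grip_force: 0.0
```

```bash
python3 - <<'E'
from h import *
print(fr_state()[0])
P,im,d=snap("wrist","w3"); T,it,dt=snap("top","t3")
for b in bars(im,P,"wrist"): print(Fr(b[0]/1000),b[1],b[2]-TH,b[3])
v,u=np.mgrid[0:420,0:560]
n=cv2.undistortPoints(np.stack([u,v],-1).reshape(-1,1,2).astype(float),P["mtx"],P["D"]).reshape(-1,2)
X=((np.c_[n,np.ones(len(n))]*d.reshape(-1,1)-P["t"])@P["R"])
f=np.c_[Fr(X),X[:,2]*1000].reshape(420,560,3)
# blade and handle in wrist frame
q=f.reshape(-1,3); q=q[(q[:,1]>-16)&(q[:,1]<4)]
for a,b in((-65,-10),(-120,-78)):
    k=q[(q[:,0]>a)&(q[:,0]<b)&(q[:,2]>15)&(q[:,2]<200)]; print(a,b,len(k), np.percentile(k,[5,50,95],axis=0).round(1) if len(k) else "")
# fingers (near gripper z)
k=f.reshape(-1,3);k=k[(abs(k[:,0]+90)<40)&(k[:,2]>80)&(k[:,2]<250)&(abs(k[:,1]-118)<80)];print("fingers",len(k),k[:,2].min() if len(k) else 0)
E
```

```text
[-90.  120.1 102.6]
[-135.7443596  126.1759447] [31.653024673461914, 77.9963150024414] 0.19351915 [274.74206349 265.95238095]
[-49.17214824 117.75579985] [30.335752487182617, 148.9143829345703] -0.024915785 [283.76109937 159.55179704]
-65 -10 4804 [[-61.9  -9.5  19.6]
 [-35.9  -0.4  50.4]
 [-12.3   0.6  59.2]]
-120 -78 1097 [[-115.9  -10.1   29. ]
 [ -97.2   -2.8   35. ]
 [ -79.9    0.8   36.9]]
fingers 48684 104.69355032842115
```

View pics/w3.png

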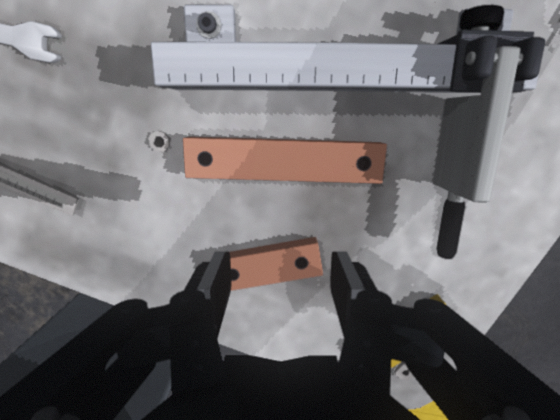

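The blade is down at (475,130) with its handle at (452,225). The long bar is at (284,160) and the short bar at (275,266). Now I lower the hand between the bars and push.

Call:
play_rows:
  linear:
    - [0,0,25]
    - [0,0,25]
    - [0,0,25]
    - [0,0,15]
    - [0,0,8]
    - [0,0,0]
    - [0,0,0]
  rot:
    - [0,0,0]
    - [0,0,0]
    - [0,0,0]
    - [0,0,0]
    - [0,0,0]
    - [0,0,0]
    - [0,0,0]

```text
t: 10.8
tool_pos: [0.5105, -0.1399, 0.004]
tool_rot: [3.072, 0.656, 0.001]
contact_force: [0.1, -0.0, 0.0]
finger_gap: 0.587
grip_force: 0.0
```

Call:
play_rows:
  linear:
    - [5,0,0]
    - [5,0,0]
    - [5,0,0]
    - [5,0,0]
    - [0,0,0]
  rot:
    - [0,0,0]
    - [0,0,0]
    - [0,0,0]
    - [0,0,0]
    - [0,0,0]

```text
t: 11.42
tool_pos: [0.5283, -0.1315, 0.0032]
tool_rot: [3.072, 0.656, -0.001]
contact_force: [-0.3, -1.0, 1.5]
finger_gap: 0.584
grip_force: 0.9
```

```bash
python3 -c "
from h import *
print(fr_state()[0])"
```

```text
[-70.5 118.3   3.2]
```

Call:
play_rows:
  linear:
    - [5,0,0]
    - [5,0,0]
    - [5,0,0]
  rot:
    - [0,0,0]
    - [0,0,0]
    - [0,0,0]

```text
t: 11.8
tool_pos: [0.5413, -0.1257, 0.0032]
tool_rot: [3.072, 0.656, -0.003]
contact_force: [-5.3, -2.4, 3.5]
finger_gap: 0.59
grip_force: 3.2
```

```bash
python3 - <<'E'
from h import *
f,s=fr_state();print(f,s["contact_force"])
P,im,d=snap("wrist","w4")
for b in bars(im,P,"wrist"): print(Fr(b[0]/1000),b[1],b[2]-TH,b[3])
cv2.imwrite("pics/w4.png",im[:,:,::-1])
E
```

```text
[-56.3 118.3   3.2] [-5.2770742  -2.41614563  3.50349603]
[-30.10486457 118.3054617 ] [29.5731258392334, 148.29737854003906] 0.00327003 [281.27483871 222.88387097]
```

View pics/w4.png

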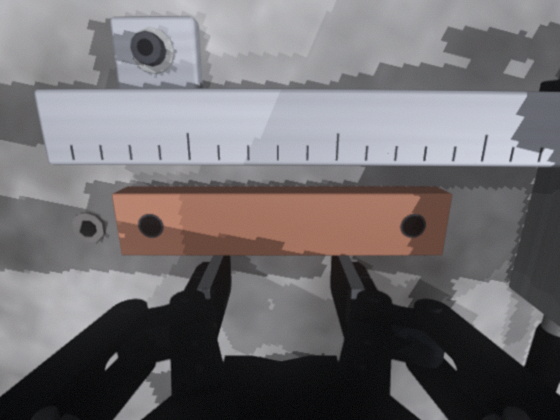

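The bar at (281,223) sits flat against both fingers and parallel to the fence. I continue pushing.

Call:
play_rows:
  linear:
    - [5,0,0]
    - [5,0,0]
    - [3,0,0]
    - [2,0,0]
    - [2,0,0]
    - [1,0,0]
    - [0,0,0]
  rot:
    - [0,0,0]
    - [0,0,0]
    - [0,0,0]
    - [0,0,0]
    - [0,0,0]
    - [0,0,0]
    - [0,0,0]

```text
t: 12.72
tool_pos: [0.556, -0.119, 0.003]
tool_rot: [3.073, 0.654, -0.007]
contact_force: [-16.0, -3.9, 11.6]
finger_gap: 0.591
grip_force: 8.1
```

```bash
python3 -c "
from h import *
print(fr_state()[0])"
```

```text
[-40.2 118.5   3. ]
```

```bash
python3 - <<'E'
from h import *
z=np.load("pics/w3.npz");P={k:z[k] for k in("mtx","D","R","t")};d=z["d"]
v,u=np.mgrid[120:165,135:184]
n=cv2.undistortPoints(np.stack([u,v],-1).reshape(-1,1,2).astype(float),P["mtx"],P["D"]).reshape(-1,2)
X=((np.c_[n,np.ones(len(n))]*d[120:165,135:184].reshape(-1,1)-P["t"])@P["R"])
f=np.c_[Fr(X),X[:,2]*1000]; k=f[f[:,2]>3.5]
print(len(k),k.min(0),k.max(0),np.median(k,0))
print(Fr(ray("w",[(158,141)],.004,P)), Fr(ray("w",[(146,141),(171,141),(158,129),(158,154)],.004,P)))
E
```

```text
26 [-42.94943642 120.84494503   3.50703421] [-16.07313745 219.30308805 244.81722126] [-36.18104632 192.27663796  14.44548432]
[[-36.64995608 214.31723529]] [[-36.67554558 223.56078286]
 [-36.61874178 204.3221655 ]
 [-27.71534103 213.38336072]
 [-46.54454775 215.35810462]]
```

Call:
play_rows:
  linear:
    - [-12,0,0]
    - [0,0,-20]
    - [0,0,-25]
    - [0,0,-32]
    - [9,-25,0]
    - [9,-25,0]
    - [10,-25,0]
    - [10,-25,0]
    - [0,0,0]
    - [0,0,25]
    - [0,0,25]
    - [0,0,20]
    - [0,0,4]
    - [0,0,0]
  rot:
    - [0,0,0]
    - [0,0,0]
    - [0,0,0]
    - [0,0,0]
    - [0,0,0]
    - [0,0,0]
    - [0,0,0]
    - [0,0,0]
    - [0,0,0]
    - [0,0,0]
    - [0,0,0]
    - [0,0,0]
    - [0,0,0]
    - [0,0,0]
  hand: 0

```text
t: 14.48
tool_pos: [0.5418, -0.0164, 0.0071]
tool_rot: [3.072, 0.656, 0.001]
contact_force: [0.3, 0.4, -0.3]
finger_gap: -0.003
grip_force: 0.0
```

```bash
python3 - <<'E'
from h import *
f,s=fr_state();print(f,go(W(-14,218,6),Rt(TH+np.pi)))
P,im,d=snap("wrist","w5")
for b in bars(im,P,"wrist"): print(Fr(b[0]/1000),b[1],b[2]-TH,b[3])
E
```

```text
[-11.5 218.1   7.1] (array([-2.5,  0. ,  1.1]), array([ 0.00030491, -0.00073497,  0.00244154]))
[-20.49948649 134.72390103] [15.927618980407715, 116.54112243652344] -0.0052678585 [444.19535783 288.74468085]
```

Call:
play_rows:
  linear:
    - [-3,0,1]
    - [0,6,0]
    - [0,6,0]
    - [0,6,0]
    - [0,6,0]
    - [0,6,0]
    - [0,6,0]
    - [0,6,0]
    - [0,0,0]
  rot:
    - [0,0,0]
    - [0,0,0]
    - [0,0,0]
    - [0,0,0]
    - [0,0,0]
    - [0,0,0]
    - [0,0,0]
    - [0,0,0]
    - [0,0,0]

```text
t: 15.65
tool_pos: [0.5558, -0.056, 0.0053]
tool_rot: [-3.072, -0.655, 0.0]
contact_force: [-1.0, 1.6, 3.0]
finger_gap: -0.001
grip_force: 1.3
```

```bash
python3 - <<'E'
from h import *
f,s=fr_state();print(f)
P,im,d=snap("wrist","w6")
for b in bars(im,P,"wrist"): print(Fr(b[0]/1000),b[1],b[2]-TH,b[3])
E
```

```text
[-14.8 176.2   5.3]
[-20.67516306  99.49656219] [16.056400299072266, 124.9434585571289] -0.0019061863 [435.02697842 284.66906475]
```

Call:
play_rows:
  linear:
    - [0,5,0]
    - [0,4,0]
    - [0,2,0]
    - [0,2,0]
    - [0,1,0]
    - [0,0,0]
  rot:
    - [0,0,0]
    - [0,0,0]
    - [0,0,0]
    - [0,0,0]
    - [0,0,0]
    - [0,0,0]

```text
t: 16.45
tool_pos: [0.5611, -0.0679, 0.0053]
tool_rot: [-3.071, -0.657, 0.001]
contact_force: [-4.1, 6.0, 4.9]
finger_gap: -0.003
grip_force: 3.9
```

```bash
python3 -c "
from h import *
print(fr_state()[0])"
```

```text
[-14.7 163.2   5.3]
```

Call:
play_rows:
  linear:
    - [0,2,0]
    - [0,1,0]
    - [0,0,0]
    - [0,0,0]
  rot:
    - [0,0,0]
    - [0,0,0]
    - [0,0,0]
    - [0,0,0]

```text
t: 16.95
tool_pos: [0.5618, -0.0695, 0.0052]
tool_rot: [-3.07, -0.658, 0.002]
contact_force: [-7.3, 12.1, 7.9]
finger_gap: -0.004
grip_force: 7.9
```

```bash
python3 -c "
from h import *
print(fr_state()[0])"
```

```text
[-14.7 161.4   5.2]
```

Call:
play_rows:
  linear:
    - [0,-8,0]
    - [0,0,-30]
    - [0,0,-35]
    - [0,0,-35]
    - [-25,20,0]
    - [-25,20,0]
    - [-26,29,0]
    - [0,0,0]
  rot:
    - [0,0,0]
    - [0,0,0]
    - [0,0,0]
    - [0,0,0]
    - [0,0,0]
    - [0,0,0]
    - [0,0,0]
    - [0,0,0]
  hand: 30

```text
t: 17.95
tool_pos: [0.5171, -0.1613, 0.1052]
tool_rot: [3.072, 0.649, -0.001]
contact_force: [0.2, -0.2, 0.3]
finger_gap: 0.351
grip_force: 0.0
```

```bash
python3 - <<'E'
from h import *
f,s=fr_state();print(f)
P,im,d=snap("wrist","w7");
for b in bars(im,P,"wrist"): print(Fr(b[0]/1000),b[1],b[2]-TH,b[3])
cv2.imwrite("pics/c7.png",cv2.resize(im[60:260,130:530,::-1],None,fx=2,fy=2,interpolation=cv2.INTER_CUBIC))
E
```

```text
[-92.9  95.6 105.2]
[-136.98403419  131.17493899] [33.13877868652344, 90.27783966064453] 0.21844086 [239.57142857 259.07619048]
[-14.59691824  75.10434039] [29.38265037536621, 148.74227905273438] -0.0010115206 [309.9454191  109.04093567]
```

View pics/c7.png

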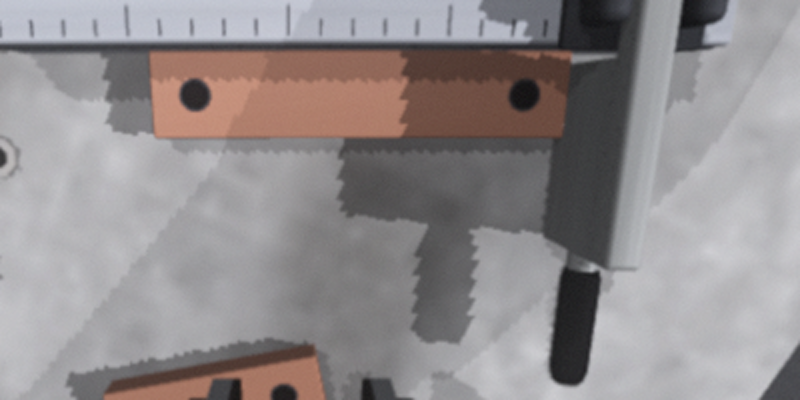

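Crop: the long bar spans (152,50)-(568,137), flush along the fence and against the blade, and it measures (-14.6, 75.1) in the fence frame. Next is the short copper bar.

Call:
play_rows:
  linear:
    - [-25,-9,0]
    - [-25,-9,0]
    - [-25,-9,0]
    - [-22,-8,0]
    - [0,0,0]
    - [0,0,30]
    - [0,0,30]
    - [0,0,25]
    - [0,0,12]
    - [0,0,3]
    - [0,0,0]
  rot:
    - [0,0,0]
    - [0,0,0]
    - [0,0,0]
    - [0,0,0]
    - [0,0,0]
    - [0,0,0]
    - [0,0,0]
    - [0,0,0]
    - [0,0,0]
    - [0,0,0]
    - [0,0,0]
  hand: 40

```text
t: 19.38
tool_pos: [0.4158, -0.1656, 0.0057]
tool_rot: [3.072, 0.656, 0.001]
contact_force: [-0.7, 0.4, -1.0]
finger_gap: 0.463
grip_force: 0.0
```

```bash
python3 -c "
from h import *
f,s=fr_state();print(f,go(W(-190,131,4),Rt(TH+np.pi)))"
```

```text
[-187.2  132.8    5.7] (array([-2.8,  1.8,  1.7]), array([ 0.00038969, -0.00049149,  0.00293432]))
```

Call:
play_rows:
  linear:
    - [6,2,2]
    - [6,0,0]
    - [6,0,0]
    - [6,0,0]
    - [6,0,0]
    - [6,0,0]
    - [6,0,0]
    - [6,0,0]
    - [6,0,0]
    - [6,0,0]
    - [6,0,0]
    - [6,0,0]
    - [6,0,0]
    - [6,0,0]
    - [6,0,0]
    - [0,0,0]
  rot:
    - [0,0,0]
    - [0,0,0]
    - [0,0,0]
    - [0,0,0]
    - [0,0,0]
    - [0,0,0]
    - [0,0,0]
    - [0,0,0]
    - [0,0,0]
    - [0,0,0]
    - [0,0,0]
    - [0,0,0]
    - [0,0,0]
    - [0,0,0]
    - [0,0,0]
    - [0,0,0]

```text
t: 21.38
tool_pos: [0.4991, -0.1303, 0.0034]
tool_rot: [-3.072, -0.657, -0.001]
contact_force: [0.1, 0.1, -0.4]
finger_gap: 0.466
grip_force: 0.0
```

```bash
python3 - <<'E'
from h import *
f,s=fr_state();print(f)
P,im,d=snap("wrist","w8")
for b in bars(im,P,"wrist"): print(Fr(b[0]/1000),b[1],b[2]-TH,b[3])
E
```

```text
[-96.8 131.3   3.4]
[-70.01696189 128.94084732] [29.904884338378906, 88.98967742919922] 0.0040489435 [286.70565302 221.34307992]
[-14.7219277   82.75621383] [29.572845458984375, 133.7433319091797] 0.0021302402 [395.28822055  94.60275689]
```

Call:
play_rows:
  linear:
    - [6,0,0]
    - [6,0,0]
    - [6,0,0]
    - [4,0,0]
    - [2,0,0]
    - [2,0,0]
    - [1,0,0]
    - [0,0,0]
  rot:
    - [0,0,0]
    - [0,0,0]
    - [0,0,0]
    - [0,0,0]
    - [0,0,0]
    - [0,0,0]
    - [0,0,0]
    - [0,0,0]

```text
t: 22.42
tool_pos: [0.523, -0.1196, 0.0033]
tool_rot: [-3.072, -0.656, -0.0]
contact_force: [-2.2, -1.6, -0.1]
finger_gap: 0.469
grip_force: 1.0
```

```bash
python3 -c "
from h import *
f,s=fr_state();print(f)"
```

```text
[-70.6 131.3   3.3]
```

Call:
play_rows:
  linear:
    - [2,0,0]
    - [1,0,0]
    - [0,0,0]
    - [0,0,0]
  rot:
    - [0,0,0]
    - [0,0,0]
    - [0,0,0]
    - [0,0,0]

```text
t: 22.92
tool_pos: [0.5233, -0.1194, 0.0031]
tool_rot: [3.073, 0.654, -0.007]
contact_force: [-14.7, -4.7, 10.6]
finger_gap: 0.466
grip_force: 7.6
```

```bash
python3 -c "
from h import *
f,s=fr_state();print(f,s['contact_force'])"
```

```text
[-70.2 131.4   3.1] [-14.71875367  -4.67919218  10.55990878]
```

Call:
play_rows:
  linear:
    - [-10,0,0]
    - [0,0,-20]
    - [0,0,-25]
    - [0,0,-30]
    - [11,-21,0]
    - [11,-20,0]
    - [11,-20,0]
    - [0,0,0]
    - [0,0,25]
    - [0,0,25]
    - [0,0,18]
    - [0,0,0]
  rot:
    - [0,0,0]
    - [0,0,0]
    - [0,0,0]
    - [0,0,0]
    - [0,0,0]
    - [0,0,0]
    - [0,0,0]
    - [0,0,0]
    - [0,0,0]
    - [0,0,0]
    - [0,0,0]
    - [0,0,0]
  hand: 0

```text
t: 24.42
tool_pos: [0.5212, -0.0536, 0.0094]
tool_rot: [-3.072, -0.656, 0.003]
contact_force: [0.2, 0.7, 0.0]
finger_gap: 0.001
grip_force: 0.0
```

```bash
python3 -c "
from h import *
f,s=fr_state();print(f,go(W(-47,192,6),Rt(TH+np.pi)),s['contact_force'])"
```

```text
[-45.4 192.4   9.4] (array([-1.6,  0.4,  3.4]), array([-0.00074923,  0.00148491,  0.0026525 ])) [0.2106881  0.66968277 0.02127946]
```

Call:
play_rows:
  linear:
    - [-2,3,3]
    - [0,6,0]
    - [0,6,0]
    - [0,6,0]
    - [0,6,0]
    - [0,6,0]
    - [0,6,0]
    - [0,6,0]
    - [0,6,0]
    - [0,6,0]
    - [0,6,0]
    - [0,6,0]
    - [0,6,0]
    - [0,4,0]
    - [0,0,0]
  rot:
    - [0,0,0]
    - [0,0,0]
    - [0,0,0]
    - [0,0,0]
    - [0,0,0]
    - [0,0,0]
    - [0,0,0]
    - [0,0,0]
    - [0,0,0]
    - [0,0,0]
    - [0,0,0]
    - [0,0,0]
    - [0,0,0]
    - [0,0,0]
    - [0,0,0]

```text
t: 26.3
tool_pos: [0.5522, -0.1266, 0.0075]
tool_rot: [-3.072, -0.655, 0.0]
contact_force: [-3.5, 2.9, 4.7]
finger_gap: 0.001
grip_force: 2.7
```

```bash
python3 - <<'E'
from h import *
f,s=fr_state();print(f,s["contact_force"])
P,im,d=snap("wrist","w9")
for b in bars(im,P,"wrist"): print(Fr(b[0]/1000),b[1],b[2]-TH,b[3])
E
```

```text
[-46.7 113.1   7.5] [-3.4845058   2.89304642  4.72861302]
[-32.03117374  75.17790343] [53.253456115722656, 148.33836364746094] -0.00051632524 [368.30035757 232.16805721]
```

Both bars are together and parallel. I finish the push to the stop.

Call:
play_rows:
  linear:
    - [0,5,0]
    - [0,3,0]
    - [0,2,0]
    - [0,2,0]
    - [0,1,0]
    - [0,0,0]
    - [0,0,0]
  rot:
    - [0,0,0]
    - [0,0,0]
    - [0,0,0]
    - [0,0,0]
    - [0,0,0]
    - [0,0,0]
    - [0,0,0]

```text
t: 27.22
tool_pos: [0.5571, -0.1378, 0.0075]
tool_rot: [-3.072, -0.656, 0.001]
contact_force: [-5.4, 6.6, 6.7]
finger_gap: 0.004
grip_force: 4.9
```

```bash
python3 -c "
from h import *
f,s=fr_state();print(f,s['contact_force'],s['contact_force'][:2]@ey)"
```

```text
[-46.8 100.8   7.5] [-5.44489561  6.59466995  6.72104548] 8.237151558188197
```

Call:
play_rows:
  linear:
    - [0,2,0]
    - [0,0,0]
    - [0,0,0]
  rot:
    - [0,0,0]
    - [0,0,0]
    - [0,0,0]

```text
t: 27.6
tool_pos: [0.5573, -0.1383, 0.0074]
tool_rot: [-3.07, -0.657, 0.003]
contact_force: [-10.2, 14.3, 11.3]
finger_gap: -0.001
grip_force: 9.8
```

```bash
python3 -c "
from h import *
f,s=fr_state();print(f,s['contact_force'][:2]@ey)"
```

```text
[-46.8 100.3   7.4] 17.21610544474364
```

Call:
play_rows:
  linear:
    - [0,-8,0]
    - [0,0,-25]
    - [0,0,-35]
    - [0,0,-35]
    - [-14,20,0]
    - [-14,20,0]
    - [-13,21,0]
    - [0,0,0]
  rot:
    - [0,0,0]
    - [0,0,0]
    - [0,0,0]
    - [0,0,0]
    - [0,0,0]
    - [0,0,0]
    - [0,0,0]
    - [0,0,0]
  hand: 30

```text
t: 28.6
tool_pos: [0.5422, -0.2078, 0.1025]
tool_rot: [3.072, 0.651, 0.0]
contact_force: [0.5, 0.5, -0.4]
finger_gap: 0.351
grip_force: 0.0
```

```bash
cat >> h.py <<'E'
def edges(P,im):
    m=cv2.inRange(cv2.cvtColor(im,cv2.COLOR_RGB2HSV),(3,70,50),(16,255,255))
    m=cv2.morphologyEx(m,cv2.MORPH_CLOSE,np.ones((5,5)))
    cs=[c for c in cv2.findContours(m,cv2.RETR_EXTERNAL,cv2.CHAIN_APPROX_NONE)[0] if cv2.contourArea(c)>3000]
    for c in cs:
        q=Fr(ray("w",c.reshape(-1,2),.015,P))
        for y in range(5,150,15):
            k=q[abs(q[:,1]-y)<4]
            if len(k): print("y",y,"x",k[:,0].min().round(1),k[:,0].max().round(1))
        for x in range(-56,0,5):
            k=q[abs(q[:,0]-x)<1.5]
            if len(k): print("x",x,"y",k[:,1].min().round(1),k[:,1].max().round(1))
E
python3 - <<'E'
from h import *
f,s=fr_state();print(f)
P,im,d=snap("wrist","w10"); edges(P,im)
E
```

```text
[-88.9  42.9 102.5]
y 5 x -58.5 0.1
y 20 x -59.3 0.0
y 35 x -59.3 0.0
y 50 x -59.3 0.0
y 65 x -59.3 0.0
y 80 x -59.3 0.1
y 95 x -51.7 0.1
y 110 x -29.2 0.2
y 125 x -29.1 0.2
y 140 x -29.1 0.3
x -56 y 1.7 90.6
x -51 y 1.8 91.1
x -46 y 2.0 90.8
x -41 y 2.3 90.5
x -36 y 1.8 90.9
x -31 y 2.1 90.6
x -26 y 0.3 149.1
x -21 y 0.5 149.0
x -16 y 0.7 149.2
x -11 y 0.3 149.2
x -6 y 0.6 149.0
x -1 y 0.8 148.7
```

Call:
play_rows:
  linear:
    - [0,-4,30]
    - [0,0,30]
    - [0,0,25]
    - [0,0,13]
    - [0,0,0]
    - [5,0,0]
    - [5,0,0]
    - [4,0,0]
    - [2,0,0]
    - [2,0,0]
    - [1,0,0]
    - [0,0,0]
  rot:
    - [0,0,0]
    - [0,0,0]
    - [0,0,0]
    - [0,0,0]
    - [0,0,0]
    - [0,0,0]
    - [0,0,0]
    - [0,0,0]
    - [0,0,0]
    - [0,0,0]
    - [0,0,0]
    - [0,0,0]

```text
t: 30.15
tool_pos: [0.5565, -0.1946, 0.0042]
tool_rot: [3.073, 0.654, -0.006]
contact_force: [-9.2, -3.3, 6.6]
finger_gap: 0.351
grip_force: 5.1
```

```bash
python3 - <<'E'
from h import *
f,s=fr_state();print(f,s['contact_force'])
P,im,d=snap("wrist","w11"); edges(P,im)
E
```

```text
[-70.4  49.2   4.2] [-9.20000318 -3.25982553  6.5999983 ]
y 5 x -58.8 -0.8
y 20 x -58.3 -0.8
y 35 x -59.3 -0.9
y 50 x -58.9 -0.9
y 65 x -59.4 -0.6
y 80 x -58.5 -0.6
y 95 x -28.9 -0.6
y 110 x -28.9 -0.5
y 125 x -28.9 -0.9
y 140 x -28.5 -0.8
x -56 y 2.0 90.9
x -51 y 2.1 90.9
x -46 y 1.9 90.9
x -41 y 1.9 90.9
x -36 y 1.9 90.9
x -31 y 2.0 91.0
x -26 y 0.4 148.9
x -21 y 0.4 148.9
x -16 y 0.5 148.9
x -11 y 0.6 149.0
x -6 y 0.6 148.9
x -1 y 7.5 148.8
```

```bash
python3 - <<'E'
from h import *
z=np.load("pics/w11.npz");P={k:z[k] for k in("mtx","D","R","t")}
c=proj(P,[W(-30,2,15)])[0].astype(int);print(c)
im=z["im"][max(0,c[1]-75):c[1]+75,max(0,c[0]-100):c[0]+100,::-1]
cv2.imwrite("pics/c11.png",cv2.resize(np.clip(im*1.6,0,255).astype(np.uint8),None,fx=4,fy=4,interpolation=cv2.INTER_CUBIC))
E
```

```text
[389 194]
```

View pics/c11.png

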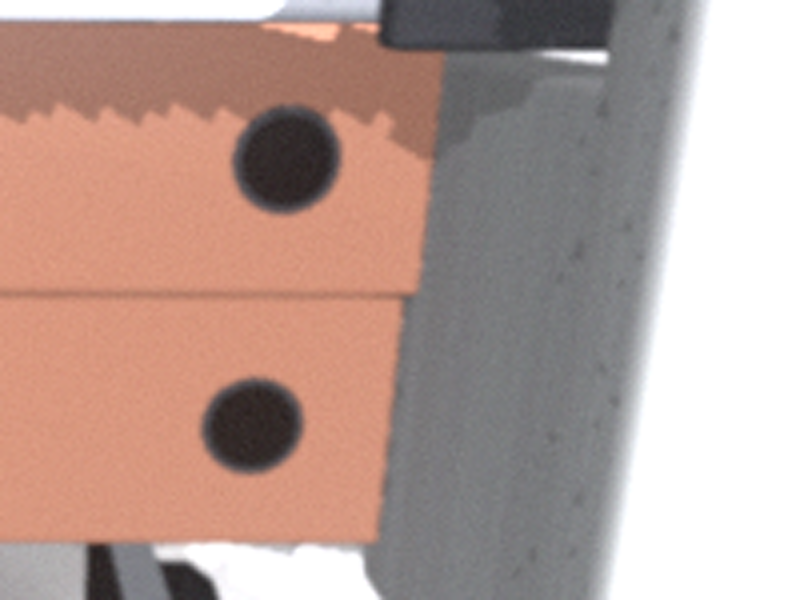

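The last crop shows the short bar's end at (390,420) standing about 1.5 mm back from the long bar's end at (428,200). I push its end again, lower and more firmly.

Call:
play_rows:
  linear:
    - [-8,0,0]
    - [0,0,-25]
    - [0,0,-25]
    - [0,0,-25]
    - [11,-22,0]
    - [11,-22,0]
    - [10,-22,0]
    - [0,0,0]
    - [0,0,25]
    - [0,0,25]
    - [0,0,20]
    - [0,0,4]
    - [0,0,0]
  rot:
    - [0,0,0]
    - [0,0,0]
    - [0,0,0]
    - [0,0,0]
    - [0,0,0]
    - [0,0,0]
    - [0,0,0]
    - [0,0,0]
    - [0,0,0]
    - [0,0,0]
    - [0,0,0]
    - [0,0,0]
    - [0,0,0]
  hand: 0

```text
t: 31.82
tool_pos: [0.5533, -0.1238, 0.0055]
tool_rot: [3.072, 0.656, 0.0]
contact_force: [0.1, -0.7, 1.3]
finger_gap: -0.001
grip_force: 0.0
```

```bash
python3 -c "
from h import *
f,s=fr_state();print(f,s['contact_force'])"
```

```text
[-44.5 115.2   5.5] [ 0.13777939 -0.70488592  1.32117375]
```

Call:
play_rows:
  linear:
    - [-1,5,1]
    - [0,4,0]
    - [0,2,0]
    - [0,2,0]
    - [0,1,0]
    - [0,1,0]
    - [0,1,0]
    - [0,0,0]
  rot:
    - [0,0,0]
    - [0,0,0]
    - [0,0,0]
    - [0,0,0]
    - [0,0,0]
    - [0,0,0]
    - [0,0,0]
    - [0,0,0]

```text
t: 32.83
tool_pos: [0.5579, -0.1364, 0.0043]
tool_rot: [-3.069, -0.658, 0.002]
contact_force: [-8.5, 13.2, 9.4]
finger_gap: 0.002
grip_force: 9.1
```

```bash
python3 - <<'E'
from h import *
f,s=fr_state();print(f,s['contact_force'],s['contact_force'][:2]@ey)
P,im,d=snap("wrist","w12"); edges(P,im)
E
```

```text
[-45.5 101.8   4.3] [-8.49270976 13.1538195   9.41850384] 15.468785356587384
y 5 x -58.5 -6.0
y 20 x -58.4 -6.1
y 35 x -58.4 -6.2
y 50 x -58.5 -6.3
y 65 x -55.7 -6.0
y 80 x -59.1 -6.1
y 95 x -29.0 -5.7
y 110 x -28.6 -5.8
y 125 x -28.7 -5.9
y 140 x -28.8 -5.9
x -56 y 0.8 83.3
x -51 y 0.7 86.4
x -46 y 0.7 87.5
x -41 y 0.8 88.6
x -36 y 0.7 90.6
x -31 y 0.7 90.8
x -26 y 0.7 149.1
x -21 y 0.8 149.1
x -16 y 0.8 149.1
x -11 y 0.9 149.1
x -6 y 0.9 149.1
```

Call:
play_rows:
  linear:
    - [0,-1,0]
    - [0,-1,0]
    - [0,-1,0]
    - [0,-2,0]
    - [0,-3,0]
    - [0,-5,0]
    - [0,0,0]
  rot:
    - [0,0,0]
    - [0,0,0]
    - [0,0,0]
    - [0,0,0]
    - [0,0,0]
    - [0,0,0]
    - [0,0,0]

```text
t: 33.75
tool_pos: [0.5534, -0.1263, 0.0043]
tool_rot: [-3.072, -0.657, 0.0]
contact_force: [0.5, -0.0, -0.1]
finger_gap: -0.003
grip_force: 0.0
```

```bash
python3 - <<'E'
from h import *
f,s=fr_state();print(f,s['contact_force'],s['contact_force'][:2]@ey)
P,im,d=snap("wrist","w13"); edges(P,im)
E
```

```text
[-45.5 112.9   4.3] [ 0.48295473 -0.03388724 -0.13680381] -0.22701712029797222
y 5 x -58.8 -6.1
y 20 x -58.1 -6.2
y 35 x -58.6 -6.3
y 50 x -58.6 -6.4
y 65 x -58.6 -6.0
y 80 x -56.9 -6.0
y 95 x -51.9 -6.1
y 110 x -28.5 -5.7
y 125 x -28.6 -5.8
y 140 x -28.7 -5.9
x -56 y 0.8 90.1
x -51 y 0.9 91.3
x -46 y 0.9 92.0
x -41 y 0.8 91.8
x -36 y 0.8 92.0
x -31 y 0.9 91.8
x -26 y 0.8 149.2
x -21 y 0.8 149.3
x -16 y 0.9 149.3
x -11 y 1.0 149.3
x -6 y 1.0 149.2
```

Call:
play_rows:
  linear:
    - [0,-3,-5]
    - [0,0,-30]
    - [0,0,-33]
    - [0,0,-33]
    - [-14,23,0]
    - [-14,23,0]
    - [-15,23,0]
    - [0,0,0]
    - [0,0,0]
  rot:
    - [0,0,0]
    - [0,0,0]
    - [0,0,0]
    - [0,0,0]
    - [0,0,0]
    - [0,0,0]
    - [0,0,0]
    - [0,0,0]
    - [0,0,0]
  hand: 30

```text
t: 34.92
tool_pos: [0.5414, -0.2039, 0.1055]
tool_rot: [-3.072, -0.656, -0.001]
contact_force: [-0.2, 0.4, 0.2]
finger_gap: 0.346
grip_force: 0.0
```

```bash
python3 - <<'E'
from h import *
f,s=fr_state();print(f)
P,im,d=snap("wrist","w14"); edges(P,im)
E
```

```text
[-88.   46.8 105.5]
y 5 x -58.8 0.0
y 20 x -58.9 -0.1
y 35 x -58.9 -0.1
y 50 x -59.0 -0.2
y 65 x -59.1 -0.2
y 80 x -59.1 -0.3
y 95 x -29.4 0.4
y 110 x -28.7 0.4
y 125 x -28.7 0.4
y 140 x -28.7 0.4
x -56 y 0.5 89.3
x -51 y 0.8 89.1
x -46 y 0.4 89.6
x -41 y 0.7 89.3
x -36 y 0.3 89.1
x -31 y 0.6 89.6
x -26 y 0.3 149.0
x -21 y 0.4 149.1
x -16 y 0.8 149.2
x -11 y 0.4 149.3
x -6 y 0.6 148.7
x -1 y 1.0 148.8
```

Call:
play_rows:
  linear:
    - [-3,18,0]
    - [-3,18,0]
    - [-3,17,0]
    - [0,0,0]
    - [0,0,0]
  rot:
    - [0,0,0]
    - [0,0,0]
    - [0,0,0]
    - [0,0,0]
    - [0,0,0]

```text
t: 35.6
tool_pos: [0.5546, -0.2564, 0.1052]
tool_rot: [-3.072, -0.656, 0.0]
contact_force: [0.4, 0.6, -0.1]
finger_gap: 0.351
grip_force: 0.0
```

```bash
python3 -c "
from h import *
f,s=fr_state();print(f,go(W(-96.5,-6.3,10),Rt(TH+np.pi)))"
```

```text
[-97.2  -6.5 105.2] (array([ 0.7, -0.2, 95.2]), array([-5.33597916e-04, -2.80403291e-05,  2.73328464e-03]))
```

Call:
play_rows:
  linear:
    - [0,0,25]
    - [0,0,25]
    - [0,0,25]
    - [1,0,20]
    - [0,0,0]
    - [0,0,0]
  rot:
    - [0,0,0]
    - [0,0,0]
    - [0,0,0]
    - [0,0,0]
    - [0,0,0]
    - [0,0,0]

```text
t: 36.35
tool_pos: [0.5561, -0.2562, 0.011]
tool_rot: [3.072, 0.656, 0.001]
contact_force: [0.8, 0.7, 0.5]
finger_gap: 0.347
grip_force: 0.0
```

Call:
play_rows:
  linear:
    - [0,0,0]
    - [0,0,0]
    - [0,0,0]
    - [0,0,0]
    - [0,0,0]
  rot:
    - [0,0,0]
    - [0,0,0]
    - [0,0,0]
    - [0,0,0]
    - [0,0,0]
  hand: 0
  squeeze: 20

```text
t: 36.98
tool_pos: [0.5558, -0.2559, 0.0112]
tool_rot: [-3.072, -0.656, -0.001]
contact_force: [-2.4, 4.0, 5.3]
finger_gap: 0.156
grip_force: 19.8
```

```bash
python3 -c "
from h import *
f,s=fr_state();print(f,s['contact_force'][:2]@ey)
a=np.linspace(0,1.6,17);p=np.c_[15-113*np.cos(a)-24*np.sin(a),54-24*np.cos(a)+113*np.sin(a)]
print(np.diff(p,axis=0).round(1).tolist())"
```

```text
[-95.9  -6.5  11.2] 4.64466423940344
[[-1.8, 11.4], [-0.7, 11.5], [0.5, 11.5], [1.6, 11.4], [2.8, 11.2], [3.9, 10.9], [4.9, 10.4], [5.9, 9.9], [6.9, 9.3], [7.8, 8.5], [8.6, 7.7], [9.3, 6.8], [10.0, 5.8], [10.5, 4.8], [10.9, 3.7], [11.2, 2.6]]
```

Call:
play_rows:
  linear:
    - [-1,0,-6]
    - [-1,0,-5.5]
    - [-0.5,0,-11.5]
    - [0.5,0,-11.5]
    - [1.5,0,-11.5]
    - [3,0,-11]
    - [4,0,-11]
    - [5,0,-10.5]
    - [6,0,-10]
    - [7,0,-9]
    - [0,0,0]
  rot:
    - [0,0,0]
    - [0,0,0]
    - [0,0,0]
    - [0,0,0]
    - [0,0,0]
    - [0,0,0]
    - [0,0,0]
    - [0,0,0]
    - [0,0,0]
    - [0,0,0]
    - [0,0,0]

```text
t: 38.35
tool_pos: [0.578, -0.2461, 0.1089]
tool_rot: [3.072, 0.656, -0.001]
contact_force: [-5.2, 3.7, 1.8]
finger_gap: 0.152
grip_force: 24.0
```

```bash
python3 -c "
from h import *
f,s=fr_state();print(f)
a=.9;print(15-113*np.cos(a)-24*np.sin(a),35-24*np.cos(a)+113*np.sin(a))"
```

```text
[-71.7  -6.6 108.9]
-74.04177224564468 108.59730154940968
```

Call:
play_rows:
  linear:
    - [6.5,0,-8.5]
    - [8,0,-8]
    - [9,0,-7]
    - [10,0,-6]
    - [10.5,0,-5]
    - [11,0,-4]
    - [11,0,-2.5]
    - [5,0,-1]
    - [0,0,0]
    - [0,0,0]
  rot:
    - [0,0,0]
    - [0,0,0]
    - [0,0,0]
    - [0,0,0]
    - [0,0,0]
    - [0,0,0]
    - [0,0,0]
    - [0,0,0]
    - [0,0,0]
    - [0,0,0]

```text
t: 39.6
tool_pos: [0.6431, -0.2172, 0.1504]
tool_rot: [3.072, 0.656, 0.002]
contact_force: [-3.2, 3.2, 5.7]
finger_gap: 0.154
grip_force: 26.3
```

```bash
python3 -c "
from h import *
f,s=fr_state();print(f)"
```

```text
[ -0.4  -6.6 150.4]
```

Call:
play_rows:
  linear:
    - [0,0,0]
    - [0,0,0]
    - [0,0,0]
    - [0,0,0]
    - [0,0,-20]
    - [0,0,-30]
    - [0,0,-30]
    - [0,0,-30]
    - [-25,-15,0]
    - [-25,-15,0]
    - [-25,-15,0]
    - [0,0,0]
    - [0,0,0]
  rot:
    - [0,0,0]
    - [0,0,0]
    - [0,0,0]
    - [0,0,0]
    - [0,0,0]
    - [0,0,0]
    - [0,0,0]
    - [0,0,0]
    - [0,0,0]
    - [0,0,0]
    - [0,0,0]
    - [0,0,0]
    - [0,0,0]
  hand: 70

```text
t: 41.22
tool_pos: [0.5566, -0.2069, 0.2609]
tool_rot: [3.072, 0.656, 0.002]
contact_force: [-0.5, -0.5, 0.1]
finger_gap: 0.815
grip_force: 0.0
```

```bash
python3 - <<'E'
from h import *
f,s=fr_state();print(f,s["contact_force"])
P,im,d=snap("wrist","w15"); edges(P,im)
v,u=np.mgrid[0:420,0:560]
n=cv2.undistortPoints(np.stack([u,v],-1).reshape(-1,1,2).astype(float),P["mtx"],P["D"]).reshape(-1,2)
X=((np.c_[n,np.ones(len(n))]*d.reshape(-1,1)-P["t"])@P["R"])
q=np.c_[Fr(X),X[:,2]*1000];k=q[(q[:,1]>-16)&(q[:,1]<5)&(abs(q[:,0])<50)&(q[:,2]>175)&(q[:,2]<200)];print(len(k),np.median(k,0),k.max(0))
k=q[(q[:,1]>-12)&(q[:,1]<0)&(q[:,0]<-35)&(q[:,0]>-120)&(q[:,2]>10)&(q[:,2]<200)];print("low blade pts",len(k))
E
```

```text
[-75.3  37.9 260.9] [-0.51215231 -0.50324982  0.11782999]
y 5 x -58.2 -1.7
y 20 x -58.3 -0.6
y 35 x -58.3 -0.7
y 50 x -58.4 -0.7
y 65 x -58.4 -0.8
y 80 x -58.5 -0.8
y 95 x -29.1 -0.8
y 110 x -29.1 -0.9
y 125 x -27.9 -0.9
y 140 x -27.9 -0.9
x -56 y 1.1 89.8
x -51 y 1.2 89.7
x -46 y 1.4 89.5
x -41 y 0.4 89.4
x -36 y 0.4 89.2
x -31 y 0.6 90.2
x -26 y 0.8 148.9
x -21 y 0.9 148.5
x -16 y 1.1 148.1
x -11 y 1.2 148.9
x -6 y 1.4 148.5
x -1 y 1.5 148.2
370 [ -6.58799338  -4.76492965 188.19448328] [-1.38374352e-01  7.79537535e-01  1.90792291e+02]
low blade pts 5
```

```bash
python3 -c "
from h import *
print(ctrl.close_job())"
```

```text
the job is handed in; nothing more can be done
None
```

The job is handed in at about 41 s: both copper bars lie flush along the fence with their ends level at the stop line to within about 0.5 mm by camera, the stop is back upright, and nothing else was touched.

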